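# Swing a hasp strap home in the drilling jig and wedge it

## Task

The steel hasp strap hangs loose on the pivot pin of the drilling jig. Push its free end round, gently and by feel, until the strap bears on the brass stop screw, then push the red wedge in by its black knob until it jams the strap tight against the screw, and let go; force nothing (never more than 25 N). Leave the other things on the bench alone.

Things in the scene. Friction and masses are not known exactly. Their poses are not given: they have to be found in the camera images.
- jig: Drilling jig, fixed to the bench: dark steel plate 190 (x) x 370 (y) x 10 mm. Origin at the centre of its underside, on the bench; x points across the plate towards the side with the stop, y along it towards the pivot pin, z up. A blue arm with a brass drill bush bridges the strap at y = 72 to 98, top 46 above the bench; the strap passes under it.
- pivot (a point): Foot of the pivot pin on the plate's top (x 30, y 150, z 10 mm in the jig). The pin is 12 mm thick and stands 19 mm above the plate. Axes as the jig's.
- strap: Hasp strap: loose steel bar 30 x 10 mm, 0.35 to 0.6 kg, flat on the plate, its hole (1 mm play) on the pin. Origin at the hole's centre, underside; it runs from there along its own -y, rounded end at 190 mm; long edges at x = -15 and +15. It starts swung away to the jig's -x side; home (anticlockwise from above) it lies within 3 degrees of the jig's y, +x edge on the screw. Drag 1 to 3 N.
- strap_end (a point): Centre of the strap's rounded free end (radius 15 mm): on its centre line, 175 mm from the hole's centre, half-way up its 10 mm thickness, 15 mm above the bench. Axes as the strap's.
- stop: Blue block 22 x 34 x 30 mm on the plate that carries the brass stop screw. Origin at the centre of its underside (x 82, y 10, z 10 mm in the jig), axes as the jig's. The screw, 10 mm thick, points to -x, 5 mm above the plate. Its domed tip is 32 to 42 mm from the origin: it is set differently each time and the setting is not measured, so find it by feel; push with 8 to 15 N.
- wedge: Red wedge slide, 12 mm tall, moves only along the jig's y. Origin: foot of its knob's axis; axes as the jig's. The nose's thin tip is 95 mm ahead (+y). Pushed to +y, its 16 degree taper comes behind the strap's round end (-x edge) and presses it to the screw. Slides at about 2.5 N, stays where left; jams after 30 to 95 mm of travel, as the screw is set, and stays jammed; 10 to 15 N is tight.
- knob (a point): Middle of the wedge's upright black knob, 37 mm above the plate's top (47 above the bench); the knob is 20 mm in diameter from 24 to 50 mm above the plate. Push it to +y. Behind it (-y) nothing rises over 35 mm above the bench; beside it only the wedge's rails, tops 26 mm above the bench, at y = -155 to -65 in the jig. Axes as the jig's.
- padlock: Brass padlock lying on the jig plate, 42 x 65 x 22 mm, origin under the centre of its brass case. Bystander.
- oiltin: Blue and yellow oil tin, 56 mm in diameter, 95 mm tall, origin at the centre of its underside. Bystander.
- blanks: Green tray of brass key blanks, 100 x 70 x 35 mm, origin at the centre of its underside. Bystander.
- driver: Orange-handled screwdriver, 180 mm long, lying on the bench. Bystander.
Mind the look-alikes: they are no part of the job. There is more than one size of the strap; the job needs the smallest.

How it is judged:
By the outcome, as a careful person would: the job done as asked, in the order asked, and still so for the second after the job is handed in, with the robot touching nothing.
It also fails if it takes over 72 s, if anything falls off the work surface, if the arm or the gripper's body presses on something with over 40 N, if the wrist force passes 120 N, or if a joint passes its speed limit or range.

## Robot

A 7-joint arm with a two-finger parallel gripper is mounted at the origin on the work surface. World frame = base frame: x ahead of the robot, y to its left, z up, the work surface at z = 0. Lengths are in m, angles in rad, forces in N, time in s.
With the tool pointing down it reaches from about 0.4 to 0.85 m from the base axis. Payload 4.5 kg.
Tool frame: the origin (TCP) lies between the finger pads; the fingertips stand robot.tip_reach ahead of it and the grasp point (between the pads) lies 5 mm behind it (robot.tip_reach is the distance from the TCP to the fingertips, in m); z points along the fingers, y is the line along which they close (so a half turn about z gives the same grasp; the last joint's range is limited). The gripper opens to 88 mm and grips with 3 to 60 N. Pads are 18 mm wide; open, the fingers measure 123 mm over their backs; the gripper's body (75 mm by 187 mm) begins 45 mm behind the grasp point.
Start: joints at [1.352, 0.689, -0.195, 1.565, 0.157, 0.902, -0.215], TCP at [0.156, -0.605, 0.253] pointing down, gripper open.
Joint ranges: [-3.01, 3.01], [-0.46, 2.08], [-1.47, 1.51], [0.13, 2.56], [-1, 4.14], [0.04, 2.09], [-2.66, 2.66]. Speed limits (rad/s): [2.57, 2.57, 3.14, 3.14, 3.14, 3.14, 3.14].

## Interface

Orientations are given as a rotation vector (axis times angle).
In Python, from station import robot gives the robot as it stands.
- The arm moves only by the tool jog_arm, never from a script. Its argument "rows" is a list of rows, each a list of 7 numbers: the shift along the world's x, y, z as a fraction of full scale, then the turn, a rotation vector about the world's x, y, z as a fraction of full scale, then the opening, from -1 (shut) to 1 (fully open). In form: [[dx, dy, dz, rx, ry, rz, grip], ...]. A call has exactly 8 rows; each row shifts and turns the commanded pose from where the row before left it; what a row does not reach is not made up. Full scale, the value 1, is 10 cm for a shift and pi/4 rad for a turn. A row lasts 1/8 s, in which the tool goes at most 62.5 mm and 10.7 degrees, less where a joint would pass 70% of its speed; a pose out of reach is approached as far as the arm can. A call with a number of a shift or a turn outside -1 to 1 is refused whole. A call with a gripper value outside its range is refused whole. The fingers move at their own pace and stop on an object; "newtons" is the grip in N (left out, the last holds). Time passes only in rows, so rows that do not move let the fingers close, or fill a call up. It gives the time, the measured TCP pose, the force, the opening and the grip force at its end, in the units of the state.
- robot.read_state(): the state, without advancing time (a new reading comes with each control period).
- robot.grab_frame(name): name is "scene" or "side" or "wrist"; returns a dict with "image" (480x640x3 uint8, blue, green, red), "K" (3x3 intrinsics, pixels), "dist_coeffs" ([k1, k2, p1, p2, k3] as OpenCV has them; the pictures are not rectified), "rvec" (rotation vector, rad) and "tvec" (3), from world to camera coordinates, as OpenCV has them. Camera axes: x right, y down, z forward; pixel columns grow to the right and rows downward; lengths in m; the calibration is good to about 2 mm. A picture is of the moment at which its call begins. There is no depth.
- robot.job_done(): hands the job in; it is judged then, once.
The state is a dict: "t": time; "joint_positions": joint angles; "joint_vel": joint speeds; "tau": joint torques, N m; "tcp_pos": TCP position; "tcp_rot": TCP orientation; "wrist_force": force on the tool from outside, world axes, zero at the start; "ft_torque": the same for the moment, N m; "finger_gap": opening from 0.0 (shut) to 1.0 (fully open); "grip_force": force on a finger pad.
Only numpy, scipy, OpenCV 4.12 (cv2) and the standard library are available. Lean on these libraries where they do the work, as an engineer would, in place of code of your own. Each camera call takes 0.05 s, during which the arm holds its last target. There are 200 camera calls.

## Working session

There is one attempt and no reset: what is moved stays moved. The work goes in short steps, Python scripts to look and compute and a tool call to move; the robot and the scene stay as the last step left them, time stands still between calls to the robot, and variables do not carry over. Pictures are saved under pics/ and viewed, at most 10 in all, crops included, and the job is handed in when it is done.

Besides the shell and the picture viewer there is one more tool, called after "Call:" in YAML: its name, and indented under it one key for each argument. jog_arm: Moves the arm, as the interface text tells. Shift numbers are shares of 10 cm and turn numbers shares of pi/4 rad, none past 1 either way. Its arguments: {"type":"object","properties":{"rows":{"type":"array","items":{"type":"array","items":{"type":"number"}}},"newtons":{"type":"number"}},"required":["rows"]}

```bash
mkdir -p pics; ls; cat > h.py <<'E'
import numpy as np, cv2
from station import robot
def grab(n,tag):
    f=robot.grab_frame(n); cv2.imwrite(f'pics/{tag}.png',f['image']); np.savez(f'pics/{tag}.npz',**{k:np.array(v) for k,v in f.items()}); return f
def load(tag): return dict(np.load(f'pics/{tag}.npz'))
def ray(f,uv):
    uv=np.array(uv,float).reshape(-1,1,2)
    n=cv2.undistortPoints(uv,np.array(f['K'],float),np.array(f['dist_coeffs'],float)).reshape(-1,2)
    R=cv2.Rodrigues(np.array(f['rvec'],float))[0]; t=np.array(f['tvec'],float).ravel()
    return -R.T@t, np.c_[n,np.ones(len(n))]@R
def plane(f,uv,z):
    c,d=ray(f,uv); return c+d*((z-c[2])/d[:,2])[:,None]
def tri(f1,a,f2,b):
    c1,d1=ray(f1,a); c2,d2=ray(f2,b); out=[]
    for p,q in zip(d1,d2):
        s=np.linalg.lstsq(np.c_[p,-q],c2-c1,rcond=None)[0]; x,y=c1+s[0]*p,c2+s[1]*q
        out.append(np.r_[(x+y)/2,np.linalg.norm(x-y)])
    return np.array(out)
def proj(f,P): return cv2.projectPoints(np.array(P,float).reshape(-1,3),np.array(f['rvec'],float),np.array(f['tvec'],float),np.array(f['K'],float),np.array(f['dist_coeffs'],float))[0].reshape(-1,2)
E
python3 - <<'E'
from h import *
for n in ('scene','side'): 
    f=grab(n,n+'0'); print(n,ray(f,[[320,240]]))
print(robot.tip_reach, robot.read_state())
E
```

```text
pics
scene (array([ 1.00639265, -0.41270596,  0.7387774 ]), array([[-0.5163447 ,  0.50987207, -0.68807472]]))
side (array([0.0134524 , 0.88854955, 0.56230438]), array([[ 0.43636387, -0.77386096, -0.45927593]]))
0.014 {'t': 0.1, 'joint_positions': array([ 1.35178334,  0.68991266, -0.19452481,  1.5662073 ,  0.15729293,
        0.90248796, -0.21510825]), 'joint_vel': array([ 0.00047025, -0.00104175,  0.00046154, -0.00293689, -0.00143254,
        0.00171587, -0.0001041 ]), 'tau': array([-2.69885932e-03, -5.28497100e+01, -1.27142541e+00, -1.53836721e+01,
       -5.25998371e-02,  1.99166308e-03,  5.86831447e-05]), 'tcp_pos': array([ 0.15616334, -0.6046312 ,  0.25199121]), 'tcp_rot': array([-3.11493154e+00, -3.95958429e-01,  4.85992295e-04]), 'wrist_force': array([-0.15815238, -0.26461287,  0.01112754]), 'ft_torque': array([-0.04959877, -0.02237544,  0.01074685]), 'grip_force': 0.0, 'finger_gap': 0.9993364724708862}
```

View pics/scene0.png

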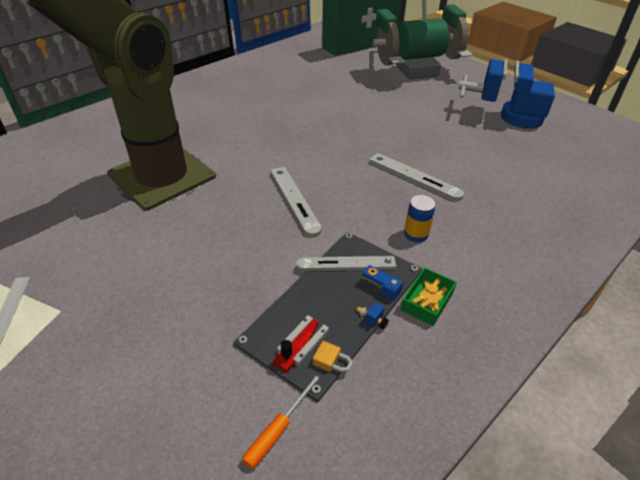

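View pics/side0.png

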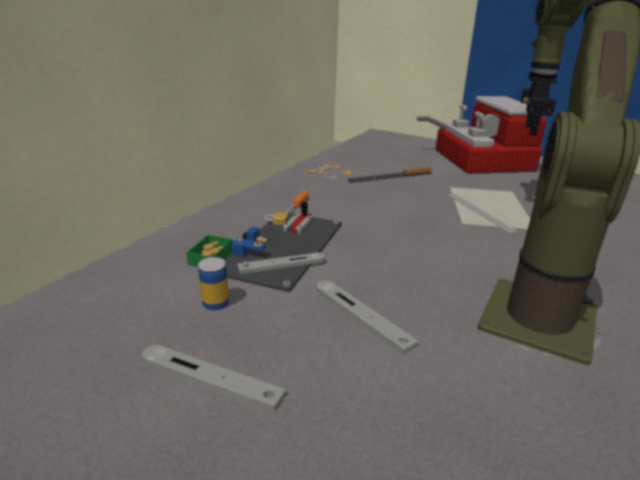

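The scene view shows the jig with corners near (348,235), (418,268), (317,400) and (237,343). Its strap has the pivot near (392,262) and the free end near (303,263). The knob is near (286,348) and the stop near (372,315). In the side view the jig lies around (285,250).

```bash
python3 - <<'E'
from h import *
f=load('scene0'); g=load('side0')
for nm,F,roi in (('scene',f,(225,225,220,185)),('side',g,(170,180,190,125))):
    im=F['image']; x,y,w,h=roi
    hsv=cv2.cvtColor(im,cv2.COLOR_BGR2HSV); 
    m=np.zeros(im.shape[:2],np.uint8); m[y:y+h,x:x+w]=(hsv[y:y+h,x:x+w,2]<75)*255
    m=cv2.morphologyEx(m,cv2.MORPH_CLOSE,np.ones((3,3)))
    c=max(cv2.findContours(m,0,1)[0],key=cv2.contourArea)
    hull=cv2.convexHull(c); q=cv2.approxPolyN(hull,4,ensure_convex=True).reshape(-1,2) if hasattr(cv2,'approxPolyN') else cv2.approxPolyDP(hull,6,True).reshape(-1,2)
    print(nm,q.tolist()); P=plane(F,q,.010); print(P.round(4).tolist()); print([round(float(np.linalg.norm(P[i]-P[i-1])),4) for i in range(len(P))])
s=f['image'][225:405,225:445]; a=cv2.resize(s,None,fx=3.3,fy=3.3,interpolation=cv2.INTER_CUBIC)
cv2.imwrite('pics/c1.png',a)
s=g['image'][180:310,170:360]; cv2.imwrite('pics/c2.png',cv2.resize(s,None,fx=4,fy=4,interpolation=cv2.INTER_CUBIC))
E
```

```text
scene [[316, 403], [228, 348], [295, 271], [493, 242]]
[[0.7342, -0.1446, 0.01], [0.5503, -0.1867, 0.01], [0.4916, 0.0251, 0.01], [0.7255, 0.4056, 0.01]]
[0.5503, 0.1887, 0.2198, 0.4466]
side [[291, 291], [218, 282], [214, 227], [348, 215]]
[[0.4714, 0.1958, 0.01], [0.6252, 0.2518, 0.01], [0.8174, 0.0476, 0.01], [0.5492, -0.2219, 0.01]]
[0.4249, 0.1637, 0.2804, 0.3803]
```

View pics/c1.png

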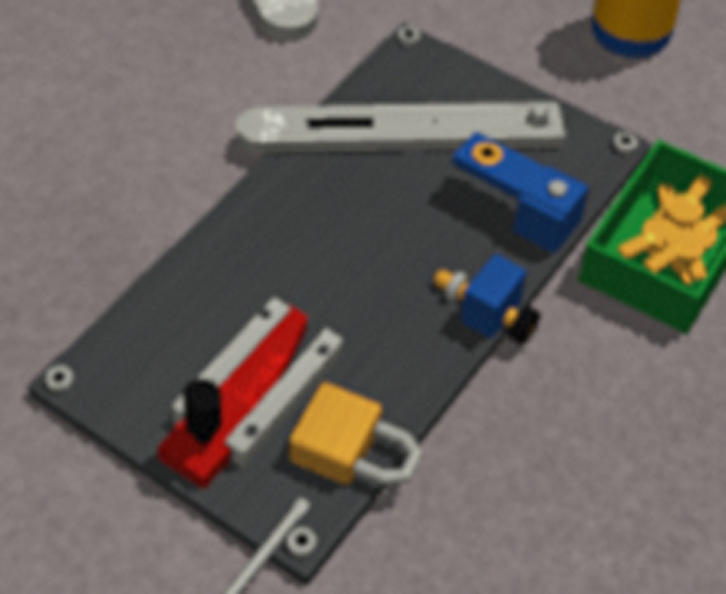

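View pics/c2.png

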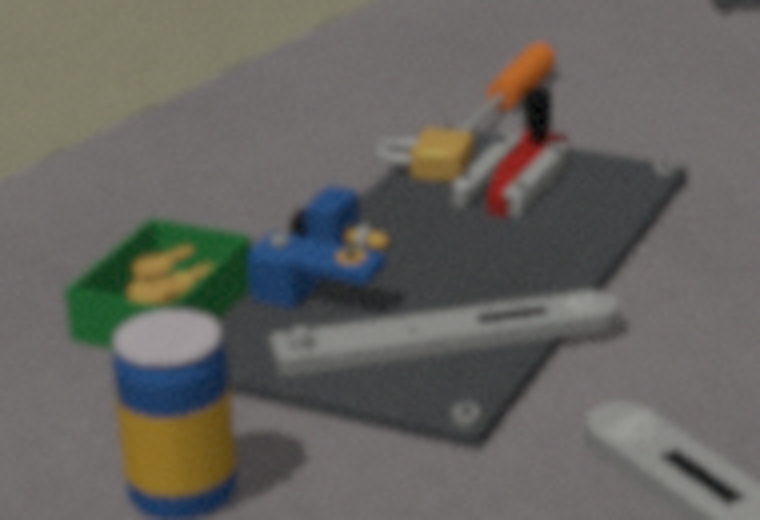

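The crops show the four plate bolts, with c1 pixels (408,34), (625,141), (59,377) and (301,541). The strap's round end is at (258,124) and its hole at (537,118). The knob runs from (203,385) to (204,432). The screw tip is at (440,278).

```bash
python3 - <<'E'
from h import *
f=load('scene0'); g=load('side0')
A=lambda *p:(np.array(p,float)+.5)/3.3-.5+225
B=lambda *p:(np.array(p,float)+.5)/4-.5+[170,180]
b=plane(f,A((408,34),(625,141),(59,377),(301,541)),.011); print('bolts',b.round(4).tolist())
print('tri bolts NW,SW,knob mid,strapend,hole',tri(f,A((408,34),(59,377),(203,409),(258,122),(537,118)),g,B((466,413),(665,167),(539,114),(598,306),(302,340))).round(4).tolist())
c=b.mean(0)[:2]; yv=(b[0]-b[2]+b[1]-b[3])[:2]; yv/=np.linalg.norm(yv); xv=np.array([yv[1],-yv[0]])
print('center',c,'yaw',np.arctan2(-yv[0],yv[1]),'span',np.linalg.norm(b[0]-b[2]),np.linalg.norm(b[1]-b[0]),np.linalg.norm(b[3]-b[2]))
def jig(P): P=np.atleast_2d(P)[:,:2]-c; return np.c_[P@xv,P@yv].round(4).tolist()
W=lambda x,y:(c+x*xv+y*yv)
print('corners',jig(plane(f,A((28,390),(305,580),(405,25)),.009)))
print('hole,end',jig(plane(f,A((537,118),(258,122)),.020)))
print('knob mid',jig(plane(f,A((203,409)),.047)),'screw',jig(plane(f,A((440,278)),.015)))
print('drv tip',jig(plane(f,A((300,505)),.014)),'padlock',jig(plane(f,A((340,388),(380,408),(292,445)),.032)),'tray',jig(plane(f,A((580,250),(658,143)),.035)))
print('red back',jig(plane(f,A((207,470),(160,440)),.022)))
print('pivot W',W(.03,.15),'stop W',W(.082,.01),'xv',xv,'yv',yv)
for p,z in (((.03,.15),.029),((.082,.01),.04)): print(((proj(f,[*W(*p),z])-225)*3.3).round(), ((proj(g,[*W(*p),z])-[170,180])*4).round())
E
```

```text
bolts [[0.4913, 0.1843, 0.011], [0.6538, 0.2135, 0.011], [0.5529, -0.1562, 0.011], [0.7156, -0.1274, 0.011]]
tri bolts NW,SW,knob mid,strapend,hole [[0.4938, 0.1811, 0.0148, 0.0003], [0.5544, -0.1573, 0.0136, 0.0004], [0.6393, -0.1263, 0.0445, 0.0017], [0.4891, 0.0484, 0.0198, 0.0014], [0.6085, 0.1779, 0.0228, 0.0012]]
center [0.60341398 0.02853376] yaw 0.17925685144707995 span 0.3460410052160313 0.16512235872516148 0.16520969202901287
corners [[-0.0915, -0.1883], [0.0962, -0.1885], [-0.0903, 0.1814]]
hole,end [[0.0311, 0.1488], [-0.1081, 0.04]]
knob mid [[0.0096, -0.1597]] screw [[0.0493, 0.0076]]
drv tip [[0.0711, -0.1587]] padlock [[0.053, -0.0986], [0.0771, -0.0962], [0.0534, -0.1419]] tray [[0.1102, 0.0585], [0.1074, 0.1613]]
red back [[0.0234, -0.1748], [-0.0075, -0.1755]]
pivot W [0.60618851 0.18147918] stop W [0.68231706 0.05299399] xv [0.98397647 0.17829838] yv [-0.17829838  0.98397647]
[[537. 105.]] [[298. 333.]]
[[494. 274.]] [[329. 199.]]
```

Call:
jog_arm:
  rows:
    - [0.43, 0.38, 0, 0, 0, -0.012, -1]
    - [0.43, 0.38, 0, 0, 0, -0.012, -1]
    - [0.43, 0.38, 0, 0, 0, -0.012, -1]
    - [0.43, 0.38, 0, 0, 0, -0.012, -1]
    - [0.43, 0.38, 0, 0, 0, -0.012, -1]
    - [0.43, 0.38, 0, 0, 0, -0.012, -1]
    - [0.43, 0.38, 0, 0, 0, -0.012, -1]
    - [0.43, 0.38, 0, 0, 0, -0.01, -1]
  newtons: 20

```text
t: 1.1
tcp_pos: [0.5014, -0.2997, 0.2525]
tcp_rot: [-3.129, -0.28, 0.001]
wrist_force: [0.1, -0.9, 0.4]
finger_gap: 0.115
grip_force: 0.0
```

```bash
python3 - <<'E'
from h import *
f=load('scene0'); s=robot.read_state()
print('tin base',plane(f,[[418,238],[406,232],[431,232]],0).round(3).tolist(),'lookalike end',plane(f,[[312,232],[320,226],[303,228]],.008).round(3).tolist())
R=cv2.Rodrigues(s['tcp_rot'])[0]; print(s['t'],s['tcp_pos'],'tool x yaw',np.arctan2(R[1,0],R[0,0]),'z',R[:,2],s['finger_gap'],s['wrist_force'])
E
```

```text
tin base [[0.598, 0.302, 0.0], [0.566, 0.298, 0.0], [0.606, 0.34, -0.0]] lookalike end [[0.427, 0.134, 0.008], [0.424, 0.161, 0.008], [0.403, 0.128, 0.008]]
1.1 [ 0.50137824 -0.29972932  0.25245226] tool x yaw 0.1786998124961201 z [-5.99228371e-04  1.85311661e-05 -9.99999820e-01] 0.11549636689094075 [ 0.11520989 -0.91202256  0.4321884 ]
```

Call:
jog_arm:
  rows:
    - [-0.036, 0.5, 0, 0, 0, 0, -1]
    - [-0.036, 0.5, 0, 0, 0, 0, -1]
    - [-0.036, 0.5, 0, 0, 0, 0, -1]
    - [-0.036, 0.5, 0, 0, 0, 0, -1]
    - [-0.036, 0.5, 0, 0, 0, 0, -1]
    - [-0.036, 0.5, -0.2, 0, 0, 0, -1]
    - [-0.036, 0.5, -0.3, 0, 0, 0, -1]
    - [-0.036, 0.49, -0.3, 0, 0, 0, -1]

```text
t: 2.1
tcp_pos: [0.4715, 0.0994, 0.172]
tcp_rot: [-3.129, -0.281, -0.001]
wrist_force: [0.5, 0.0, -0.2]
finger_gap: 0.003
grip_force: 0.0
```

Call:
jog_arm:
  rows:
    - [0, 0, -0.4, 0, 0, 0, -1]
    - [0, 0, -0.4, 0, 0, 0, -1]
    - [0, 0, -0.3, 0, 0, 0, -1]
    - [0, 0, -0.1, 0, 0, 0, -1]
    - [0, 0, 0, 0, 0, 0, -1]
    - [0, 0, 0, 0, 0, 0, -1]
    - [0, 0, 0, 0, 0, 0, -1]
    - [0, 0, 0, 0, 0, 0, -1]

```text
t: 3.1
tcp_pos: [0.472, 0.0979, 0.0534]
tcp_rot: [-3.129, -0.281, -0.002]
wrist_force: [0.3, -0.3, 0.5]
finger_gap: 0.005
grip_force: 0.0
```

```bash
python3 - <<'E'
from h import *
f=grab('scene','s1'); g=grab('side','d1')
a=cv2.resize(f['image'][190:340,260:440],None,fx=2.2,fy=2.2); b=cv2.resize(g['image'][190:340,200:380],None,fx=2.2,fy=2.2)
cv2.imwrite('pics/c3.png',np.hstack([a,b])); s=robot.read_state(); print(s['tcp_pos'],s['wrist_force'],s['finger_gap'])
E
```

```text
[0.47174898 0.09788212 0.05310866] [-0.39489762  0.47318136  0.02458051] 0.0031585473539576595
```

View pics/c3.png

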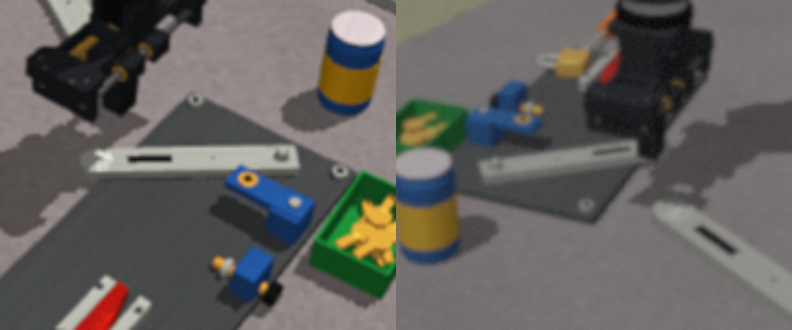

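The closed fingers hang on the strap's far side, near its free end and clear of everything. I'll go down now and make contact.

Call:
jog_arm:
  rows:
    - [0, 0, -0.1, 0, 0, 0, -1]
    - [0, 0, -0.1, 0, 0, 0, -1]
    - [0, 0, -0.05, 0, 0, 0, -1]
    - [0, 0, 0, 0, 0, 0, -1]
    - [0.03, -0.01, 0, 0, 0, 0, -1]
    - [0.03, -0.01, 0, 0, 0, 0, -1]
    - [0.03, -0.01, 0, 0, 0, 0, -1]
    - [0.03, -0.01, 0, 0, 0, 0, -1]

```text
t: 4.2
tcp_pos: [0.4839, 0.0937, 0.0279]
tcp_rot: [3.129, 0.281, 0.001]
wrist_force: [0.3, 0.4, -0.6]
finger_gap: 0.002
grip_force: 0.0
```

Call:
jog_arm:
  rows:
    - [0.028, -0.025, 0, 0, 0, 0, -1]
    - [0.028, -0.025, 0, 0, 0, 0, -1]
    - [0.028, -0.025, 0, 0, 0, 0, -1]
    - [0.028, -0.025, 0, 0, 0, 0, -1]
    - [0.028, -0.025, 0, 0, 0, 0, -1]
    - [0.028, -0.025, 0, 0, 0, 0, -1]
    - [0.028, -0.025, 0, 0, 0, 0, -1]
    - [0.028, -0.025, 0, 0, 0, 0, -1]

```text
t: 5.2
tcp_pos: [0.5061, 0.0736, 0.0277]
tcp_rot: [3.129, 0.281, -0.0]
wrist_force: [-1.3, 0.9, -1.0]
finger_gap: 0.003
grip_force: 0.9
```

Light contact, about 1.5 N, which matches the drag. I'll continue round the arc.

Call:
jog_arm:
  rows:
    - [0.028, -0.017, 0, 0, 0, 0, -1]
    - [0.028, -0.017, 0, 0, 0, 0, -1]
    - [0.028, -0.017, 0, 0, 0, 0, -1]
    - [0.028, -0.017, 0, 0, 0, 0, -1]
    - [0.028, -0.017, 0, 0, 0, 0, -1]
    - [0.028, -0.017, 0, 0, 0, 0, -1]
    - [0.028, -0.017, 0, 0, 0, 0, -1]
    - [0.028, -0.017, 0, 0, 0, 0, -1]

```text
t: 6.2
tcp_pos: [0.5286, 0.0601, 0.0277]
tcp_rot: [3.129, 0.281, 0.0]
wrist_force: [-2.3, -1.0, 0.4]
finger_gap: 0.004
grip_force: 0.9
```

Call:
jog_arm:
  rows:
    - [0.031, -0.012, 0, 0, 0, 0, -1]
    - [0.031, -0.012, 0, 0, 0, 0, -1]
    - [0.031, -0.012, 0, 0, 0, 0, -1]
    - [0.031, -0.012, 0, 0, 0, 0, -1]
    - [0.031, -0.012, 0, 0, 0, 0, -1]
    - [0.031, -0.012, 0, 0, 0, 0, -1]
    - [0.031, -0.012, 0, 0, 0, 0, -1]
    - [0.031, -0.012, 0, 0, 0, 0, -1]

```text
t: 7.2
tcp_pos: [0.5535, 0.0506, 0.0278]
tcp_rot: [3.129, 0.281, 0.0]
wrist_force: [-3.1, -0.8, -0.2]
finger_gap: 0.005
grip_force: 0.9
```

Call:
jog_arm:
  rows:
    - [0.03, -0.006, 0, 0, 0, 0, -1]
    - [0.03, -0.006, 0, 0, 0, 0, -1]
    - [0.03, -0.006, 0, 0, 0, 0, -1]
    - [0.03, -0.006, 0, 0, 0, 0, -1]
    - [0.03, -0.006, 0, 0, 0, 0, -1]
    - [0.03, -0.006, 0, 0, 0, 0, -1]
    - [0.03, -0.006, 0, 0, 0, 0, -1]
    - [0.03, -0.006, 0, 0, 0, 0, -1]

```text
t: 8.2
tcp_pos: [0.5774, 0.0459, 0.0278]
tcp_rot: [3.129, 0.281, 0.0]
wrist_force: [-2.4, -0.7, -0.3]
finger_gap: 0.01
grip_force: 0.9
```

```bash
python3 - <<'E'
from h import *
f=grab('scene','s2'); g=grab('side','d2')
a=cv2.resize(f['image'][190:340,260:440],None,fx=2.2,fy=2.2); b=cv2.resize(g['image'][190:340,200:380],None,fx=2.2,fy=2.2)
cv2.imwrite('pics/c4.png',np.hstack([a,b])); s=robot.read_state(); print(s['t'],s['tcp_pos'],s['wrist_force'],s['ft_torque'])
E
```

```text
8.3 [0.57795157 0.04593151 0.0278247 ] [-1.87267838 -1.12742006 -0.03835229] [-0.15902542  0.20308885 -0.05198875]
```

View pics/c4.png

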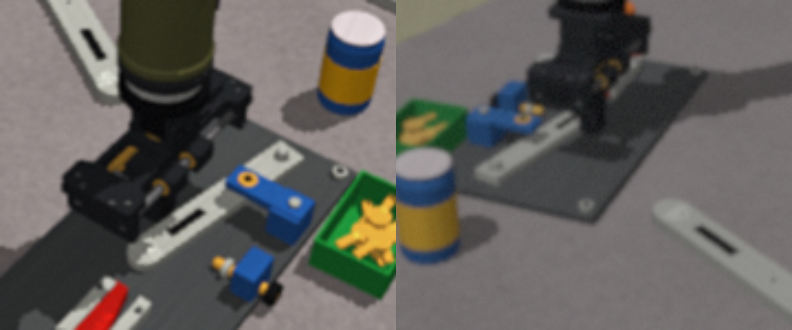

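The strap follows and is now about 10° from home, passing under the blue arm. I'll take slower steps from here.

Call:
jog_arm:
  rows:
    - [0.02, -0.001, 0, 0, 0, 0, -1]
    - [0.02, -0.001, 0, 0, 0, 0, -1]
    - [0.02, -0.001, 0, 0, 0, 0, -1]
    - [0.02, -0.001, 0, 0, 0, 0, -1]
    - [0.02, -0.001, 0, 0, 0, 0, -1]
    - [0.02, -0.001, 0, 0, 0, 0, -1]
    - [0.02, -0.001, 0, 0, 0, 0, -1]
    - [0.02, -0.001, 0, 0, 0, 0, -1]

```text
t: 9.3
tcp_pos: [0.5935, 0.0451, 0.0277]
tcp_rot: [3.129, 0.281, 0.001]
wrist_force: [-1.9, -2.7, -0.1]
finger_gap: 0.005
grip_force: 1.0
```

Call:
jog_arm:
  rows:
    - [0.008, 0.001, 0, 0, 0, 0, -1]
    - [0.008, 0.001, 0, 0, 0, 0, -1]
    - [0.008, 0.001, 0, 0, 0, 0, -1]
    - [0.008, 0.001, 0, 0, 0, 0, -1]
    - [0.008, 0.001, 0, 0, 0, 0, -1]
    - [0.008, 0.001, 0, 0, 0, 0, -1]
    - [0, 0, 0, 0, 0, 0, -1]
    - [0, 0, 0, 0, 0, 0, -1]

```text
t: 10.3
tcp_pos: [0.5982, 0.0459, 0.0278]
tcp_rot: [-3.129, -0.281, -0.001]
wrist_force: [-1.0, -1.2, -0.1]
finger_gap: 0.006
grip_force: 0.7
```

Call:
jog_arm:
  rows:
    - [0.004, 0.001, 0, 0, 0, 0, -1]
    - [0.004, 0.001, 0, 0, 0, 0, -1]
    - [0.004, 0.001, 0, 0, 0, 0, -1]
    - [0.004, 0.001, 0, 0, 0, 0, -1]
    - [0.004, 0.001, 0, 0, 0, 0, -1]
    - [0.004, 0.001, 0, 0, 0, 0, -1]
    - [0, 0, 0, 0, 0, 0, -1]
    - [0, 0, 0, 0, 0, 0, -1]

```text
t: 11.3
tcp_pos: [0.6004, 0.0462, 0.0277]
tcp_rot: [3.129, 0.281, 0.0]
wrist_force: [-1.5, -2.3, 0.4]
finger_gap: 0.003
grip_force: 1.0
```

Call:
jog_arm:
  rows:
    - [0.004, 0.001, 0, 0, 0, 0, -1]
    - [0.004, 0.001, 0, 0, 0, 0, -1]
    - [0.004, 0.001, 0, 0, 0, 0, -1]
    - [0.004, 0.001, 0, 0, 0, 0, -1]
    - [0.004, 0.001, 0, 0, 0, 0, -1]
    - [0.004, 0.001, 0, 0, 0, 0, -1]
    - [0, 0, 0, 0, 0, 0, -1]
    - [0, 0, 0, 0, 0, 0, -1]

```text
t: 12.3
tcp_pos: [0.6029, 0.047, 0.0278]
tcp_rot: [-3.129, -0.281, -0.0]
wrist_force: [-1.2, -1.8, -0.9]
finger_gap: 0.004
grip_force: 0.8
```

Call:
jog_arm:
  rows:
    - [0.004, 0.001, 0, 0, 0, 0, -1]
    - [0.004, 0.001, 0, 0, 0, 0, -1]
    - [0.004, 0.001, 0, 0, 0, 0, -1]
    - [0.004, 0.001, 0, 0, 0, 0, -1]
    - [0, 0, 0, 0, 0, 0, -1]
    - [0, 0, 0, 0, 0, 0, -1]
    - [0, 0, 0, 0, 0, 0, -1]
    - [0, 0, 0, 0, 0, 0, -1]

```text
t: 13.3
tcp_pos: [0.6044, 0.0473, 0.0278]
tcp_rot: [3.129, 0.281, 0.0]
wrist_force: [-2.0, -2.4, -0.7]
finger_gap: 0.007
grip_force: 0.9
```

Call:
jog_arm:
  rows:
    - [0.004, 0.001, 0, 0, 0, 0, -1]
    - [0.004, 0.001, 0, 0, 0, 0, -1]
    - [0.004, 0.001, 0, 0, 0, 0, -1]
    - [0.004, 0.001, 0, 0, 0, 0, -1]
    - [0, 0, 0, 0, 0, 0, -1]
    - [0, 0, 0, 0, 0, 0, -1]
    - [0, 0, 0, 0, 0, 0, -1]
    - [0, 0, 0, 0, 0, 0, -1]

```text
t: 14.3
tcp_pos: [0.6061, 0.0478, 0.0277]
tcp_rot: [-3.129, -0.281, -0.001]
wrist_force: [-1.2, -0.8, -0.4]
finger_gap: 0.005
grip_force: 0.7
```

Call:
jog_arm:
  rows:
    - [0.004, 0.001, 0, 0, 0, 0, -1]
    - [0.004, 0.001, 0, 0, 0, 0, -1]
    - [0.004, 0.001, 0, 0, 0, 0, -1]
    - [0.004, 0.001, 0, 0, 0, 0, -1]
    - [0, 0, 0, 0, 0, 0, -1]
    - [0, 0, 0, 0, 0, 0, -1]
    - [0, 0, 0, 0, 0, 0, -1]
    - [0, 0, 0, 0, 0, 0, -1]

```text
t: 15.3
tcp_pos: [0.6073, 0.0479, 0.0277]
tcp_rot: [3.129, 0.281, -0.001]
wrist_force: [-3.4, -2.4, 2.1]
finger_gap: 0.004
grip_force: 2.0
```

Call:
jog_arm:
  rows:
    - [0.004, 0.001, 0, 0, 0, 0, -1]
    - [0.004, 0.001, 0, 0, 0, 0, -1]
    - [0, 0, 0, 0, 0, 0, -1]
    - [0, 0, 0, 0, 0, 0, -1]
    - [0, 0, 0, 0, 0, 0, -1]
    - [0, 0, 0, 0, 0, 0, -1]
    - [0, 0, 0, 0, 0, 0, -1]
    - [0, 0, 0, 0, 0, 0, -1]

```text
t: 16.3
tcp_pos: [0.6074, 0.0479, 0.0277]
tcp_rot: [3.129, 0.281, -0.003]
wrist_force: [-4.9, -2.4, 2.6]
finger_gap: 0.007
grip_force: 2.8
```

Call:
jog_arm:
  rows:
    - [0.006, 0.001, 0, 0, 0, 0, -1]
    - [0.006, 0.001, 0, 0, 0, 0, -1]
    - [0.006, 0.001, 0, 0, 0, 0, -1]
    - [0.006, 0.001, 0, 0, 0, 0, -1]
    - [0, 0, 0, 0, 0, 0, -1]
    - [0, 0, 0, 0, 0, 0, -1]
    - [0, 0, 0, 0, 0, 0, -1]
    - [0, 0, 0, 0, 0, 0, -1]

```text
t: 17.3
tcp_pos: [0.6075, 0.0479, 0.0276]
tcp_rot: [3.128, 0.281, -0.011]
wrist_force: [-8.9, -2.4, 6.9]
finger_gap: 0.005
grip_force: 4.8
```

The strap stands hard on the screw: about 9 N and no further travel. I'll back off and lift.

Call:
jog_arm:
  rows:
    - [-0.02, -0.003, 0, 0, 0, 0, -1]
    - [-0.02, -0.003, 0, 0, 0, 0, -1]
    - [-0.03, -0.005, 0, 0, 0, 0, -1]
    - [-0.06, -0.01, 0, 0, 0, 0, -1]
    - [-0.1, -0.02, 0, 0, 0, 0, -1]
    - [0, 0, 0.2, 0, 0, 0, -1]
    - [0, 0, 0.4, 0, 0, 0, -1]
    - [0, 0, 0.5, 0, 0, 0, -1]

```text
t: 18.3
tcp_pos: [0.5876, 0.0446, 0.1396]
tcp_rot: [-3.129, -0.281, 0.0]
wrist_force: [0.1, -0.5, 0.5]
finger_gap: 0.006
grip_force: 0.0
```

Call:
jog_arm:
  rows:
    - [0, -0.4, 0, 0, 0, 0, -1]
    - [0.1, -0.5, 0, 0, 0, 0, -1]
    - [0.1, -0.5, 0, 0, 0, 0, -1]
    - [0.1, -0.5, 0, 0, 0, 0, -1]
    - [0.1, -0.2, 0, 0, 0, 0, -1]
    - [0.1, 0, 0, 0, 0, 0, -1]
    - [0, 0, 0, 0, 0, 0, -1]
    - [0, 0, 0, 0, 0, 0, -1]

```text
t: 19.3
tcp_pos: [0.6377, -0.163, 0.138]
tcp_rot: [-3.127, -0.285, 0.0]
wrist_force: [0.5, 1.1, -0.4]
finger_gap: 0.003
grip_force: 0.0
```

```bash
python3 - <<'E'
from h import *
f=grab('scene','s3'); g=grab('side','d3'); w=grab('wrist','w3')
a=cv2.resize(f['image'][230:410,220:420],(380,342)); b=cv2.resize(g['image'][170:310,200:360],(390,342))
cv2.imwrite('pics/c5.png',np.hstack([a,b])); s=robot.read_state(); print(s['t'],s['tcp_pos'],s['wrist_force'])
E
```

```text
19.45 [ 0.63749494 -0.164271    0.13779668] [0.11388338 0.01222344 0.29560663]
```

View pics/c5.png

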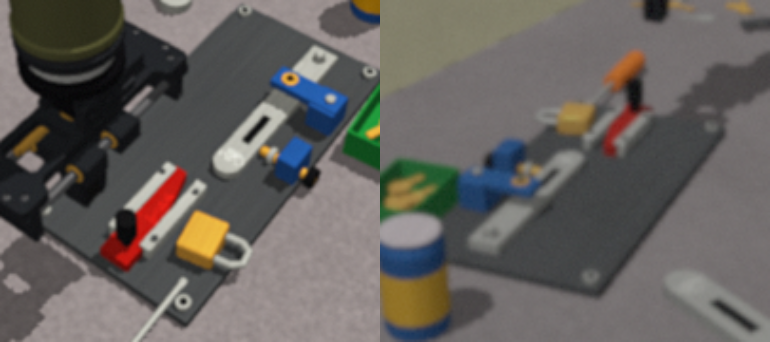

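View pics/w3.png

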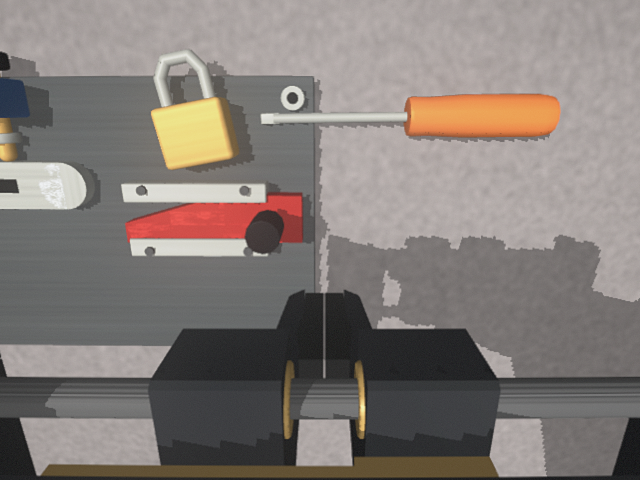

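The scene view shows the strap lying against the screw tip, with the wedge and padlock untouched. The wrist view gives the knob centre near (266,231) and shows the driver off to the side.

```bash
python3 - <<'E'
from h import *
w=load('w3');f=load('scene0');g=load('side0')
c=np.array([.6034,.0285]);xv=np.array([.984,.1783]);yv=np.array([-.1783,.984])
J=lambda P:(np.c_[(P[:,:2]-c)@xv,(P[:,:2]-c)@yv]*1000).round(1).tolist()
print(ray(w,[[0,0]])[0]); print(J(plane(w,[[266,231]],.047)), J(plane(w,[[302,218],[127,230],[410,115]],.022)))
a=(np.array([[203,409.]])+.5)/3.3-.5+225
t=tri(w,[[266,231]],f,a);print(t.round(4).tolist(),J(t)); t=c+.009*xv-.207*yv; print('target',t, t-robot.read_state()['tcp_pos'][:2])
print('knob in view',proj(w,[[*(c+.009*xv-.160*yv),z] for z in (.034,.06)]))
E
```

```text
[ 0.71544201 -0.14966984  0.26963726]
[[10.2, -161.6]] [[11.3, -181.4], [3.1, -67.0], [75.0, -246.7]]
[[0.6441, -0.1291, 0.0524, 0.0002]] [[12.0, -162.4]]
target [ 0.6491641 -0.1735833] [ 0.01166916 -0.0093123 ]
knob in view [[266.4029832  226.69051689]
 [259.98018572 239.93695496]]
```

Call:
jog_arm:
  rows:
    - [0.06, -0.04, 0, 0, 0, 0, -1]
    - [0.06, -0.04, 0, 0, 0, 0, -1]
    - [0, 0, -0.3, 0, 0, 0, -1]
    - [0, 0, -0.3, 0, 0, 0, -1]
    - [0, 0, -0.15, 0, 0, 0, -1]
    - [0, 0, -0.07, 0, 0, 0, -1]
    - [0, 0, 0, 0, 0, 0, -1]
    - [0, 0, 0, 0, 0, 0, -1]

```text
t: 20.45
tcp_pos: [0.6506, -0.1737, 0.0568]
tcp_rot: [3.128, 0.281, 0.003]
wrist_force: [-0.5, 1.3, 0.4]
finger_gap: 0.007
grip_force: 0.0
```

Call:
jog_arm:
  rows:
    - [-0.005, 0.03, 0, 0, 0, 0, -1]
    - [-0.005, 0.03, 0, 0, 0, 0, -1]
    - [-0.005, 0.03, 0, 0, 0, 0, -1]
    - [-0.005, 0.03, 0, 0, 0, 0, -1]
    - [-0.005, 0.03, 0, 0, 0, 0, -1]
    - [-0.005, 0.03, 0, 0, 0, 0, -1]
    - [-0.005, 0.03, 0, 0, 0, 0, -1]
    - [-0.005, 0.03, 0, 0, 0, 0, -1]

```text
t: 21.45
tcp_pos: [0.6459, -0.1506, 0.0558]
tcp_rot: [3.127, 0.28, 0.001]
wrist_force: [-0.1, -2.2, -1.5]
finger_gap: 0.001
grip_force: 1.3
```

Contact at about 2 N. I'll carry on along the jig's y.

Call:
jog_arm:
  rows:
    - [-0.005, 0.028, 0, 0, 0, 0, -1]
    - [-0.005, 0.028, 0, 0, 0, 0, -1]
    - [-0.005, 0.028, 0, 0, 0, 0, -1]
    - [-0.005, 0.028, 0, 0, 0, 0, -1]
    - [-0.005, 0.028, 0, 0, 0, 0, -1]
    - [-0.005, 0.028, 0, 0, 0, 0, -1]
    - [-0.005, 0.028, 0, 0, 0, 0, -1]
    - [-0.005, 0.028, 0, 0, 0, 0, -1]

```text
t: 22.45
tcp_pos: [0.6416, -0.1269, 0.0557]
tcp_rot: [3.129, 0.281, -0.0]
wrist_force: [0.3, -3.1, 0.4]
finger_gap: 0.006
grip_force: 1.3
```

Call:
jog_arm:
  rows:
    - [-0.002, 0.01, 0, 0, 0, 0, -1]
    - [-0.002, 0.01, 0, 0, 0, 0, -1]
    - [-0.002, 0.01, 0, 0, 0, 0, -1]
    - [-0.002, 0.01, 0, 0, 0, 0, -1]
    - [-0.002, 0.01, 0, 0, 0, 0, -1]
    - [-0.002, 0.01, 0, 0, 0, 0, -1]
    - [-0.002, 0.01, 0, 0, 0, 0, -1]
    - [0, 0, 0, 0, 0, 0, -1]

```text
t: 23.45
tcp_pos: [0.6404, -0.1198, 0.0558]
tcp_rot: [-3.129, -0.281, -0.0]
wrist_force: [0.5, -1.8, -1.0]
finger_gap: 0.01
grip_force: 1.0
```

Call:
jog_arm:
  rows:
    - [-0.002, 0.01, 0, 0, 0, 0, -1]
    - [-0.002, 0.01, 0, 0, 0, 0, -1]
    - [-0.002, 0.01, 0, 0, 0, 0, -1]
    - [-0.002, 0.01, 0, 0, 0, 0, -1]
    - [-0.002, 0.01, 0, 0, 0, 0, -1]
    - [-0.002, 0.01, 0, 0, 0, 0, -1]
    - [-0.002, 0.01, 0, 0, 0, 0, -1]
    - [0, 0, 0, 0, 0, 0, -1]

```text
t: 24.45
tcp_pos: [0.639, -0.1127, 0.0558]
tcp_rot: [-3.129, -0.281, -0.0]
wrist_force: [0.6, -1.9, -0.9]
finger_gap: 0.004
grip_force: 0.9
```

Call:
jog_arm:
  rows:
    - [-0.002, 0.01, 0, 0, 0, 0, -1]
    - [-0.002, 0.01, 0, 0, 0, 0, -1]
    - [-0.002, 0.01, 0, 0, 0, 0, -1]
    - [-0.002, 0.01, 0, 0, 0, 0, -1]
    - [-0.002, 0.01, 0, 0, 0, 0, -1]
    - [-0.002, 0.01, 0, 0, 0, 0, -1]
    - [-0.002, 0.01, 0, 0, 0, 0, -1]
    - [0, 0, 0, 0, 0, 0, -1]

```text
t: 25.45
tcp_pos: [0.6376, -0.1058, 0.0558]
tcp_rot: [-3.129, -0.281, -0.0]
wrist_force: [2.1, -1.2, -0.4]
finger_gap: 0.003
grip_force: 1.0
```

Call:
jog_arm:
  rows:
    - [-0.001, 0.007, 0, 0, 0, 0, -1]
    - [-0.001, 0.007, 0, 0, 0, 0, -1]
    - [-0.001, 0.007, 0, 0, 0, 0, -1]
    - [-0.001, 0.007, 0, 0, 0, 0, -1]
    - [-0.001, 0.007, 0, 0, 0, 0, -1]
    - [-0.001, 0.007, 0, 0, 0, 0, -1]
    - [-0.001, 0.007, 0, 0, 0, 0, -1]
    - [0, 0, 0, 0, 0, 0, -1]

```text
t: 26.45
tcp_pos: [0.6367, -0.101, 0.0557]
tcp_rot: [-3.129, -0.281, 0.0]
wrist_force: [1.4, -1.8, -0.4]
finger_gap: 0.006
grip_force: 1.1
```

Call:
jog_arm:
  rows:
    - [-0.001, 0.006, 0, 0, 0, 0, -1]
    - [-0.001, 0.006, 0, 0, 0, 0, -1]
    - [-0.001, 0.006, 0, 0, 0, 0, -1]
    - [-0.001, 0.006, 0, 0, 0, 0, -1]
    - [-0.001, 0.006, 0, 0, 0, 0, -1]
    - [-0.001, 0.006, 0, 0, 0, 0, -1]
    - [-0.001, 0.006, 0, 0, 0, 0, -1]
    - [0, 0, 0, 0, 0, 0, -1]

```text
t: 27.45
tcp_pos: [0.636, -0.0968, 0.0557]
tcp_rot: [-3.129, -0.281, 0.0]
wrist_force: [1.4, -1.4, 0.2]
finger_gap: 0.007
grip_force: 1.1
```

Call:
jog_arm:
  rows:
    - [-0.001, 0.006, 0, 0, 0, 0, -1]
    - [-0.001, 0.006, 0, 0, 0, 0, -1]
    - [-0.001, 0.006, 0, 0, 0, 0, -1]
    - [-0.001, 0.006, 0, 0, 0, 0, -1]
    - [-0.001, 0.006, 0, 0, 0, 0, -1]
    - [-0.001, 0.006, 0, 0, 0, 0, -1]
    - [-0.001, 0.006, 0, 0, 0, 0, -1]
    - [0, 0, 0, 0, 0, 0, -1]

```text
t: 28.45
tcp_pos: [0.6353, -0.0926, 0.0557]
tcp_rot: [-3.129, -0.281, 0.0]
wrist_force: [0.7, -2.3, -0.2]
finger_gap: 0.003
grip_force: 1.1
```

Travel is about 62 mm. Continuing.

Call:
jog_arm:
  rows:
    - [-0.001, 0.006, 0, 0, 0, 0, -1]
    - [-0.001, 0.006, 0, 0, 0, 0, -1]
    - [-0.001, 0.006, 0, 0, 0, 0, -1]
    - [-0.001, 0.006, 0, 0, 0, 0, -1]
    - [-0.001, 0.006, 0, 0, 0, 0, -1]
    - [-0.001, 0.006, 0, 0, 0, 0, -1]
    - [-0.001, 0.006, 0, 0, 0, 0, -1]
    - [0, 0, 0, 0, 0, 0, -1]

```text
t: 29.45
tcp_pos: [0.6346, -0.0884, 0.0557]
tcp_rot: [-3.129, -0.281, 0.0]
wrist_force: [0.7, -1.8, 0.6]
finger_gap: 0.004
grip_force: 1.1
```

Call:
jog_arm:
  rows:
    - [-0.001, 0.006, 0, 0, 0, 0, -1]
    - [-0.001, 0.006, 0, 0, 0, 0, -1]
    - [-0.001, 0.006, 0, 0, 0, 0, -1]
    - [-0.001, 0.006, 0, 0, 0, 0, -1]
    - [-0.001, 0.006, 0, 0, 0, 0, -1]
    - [-0.001, 0.006, 0, 0, 0, 0, -1]
    - [-0.001, 0.006, 0, 0, 0, 0, -1]
    - [0, 0, 0, 0, 0, 0, -1]

```text
t: 30.45
tcp_pos: [0.6342, -0.0863, 0.0558]
tcp_rot: [3.127, 0.279, 0.001]
wrist_force: [1.7, -5.9, -1.8]
finger_gap: 0.003
grip_force: 3.1
```

```bash
python3 - <<'E'
from h import *
w=grab('wrist','w4'); f=grab('scene','s4')
cv2.imwrite('pics/c6.png',np.hstack([cv2.resize(w['image'],(440,330)),cv2.resize(f['image'][230:410,220:410],(348,330))]))
E
```

```text
(no output)
```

View pics/c6.png

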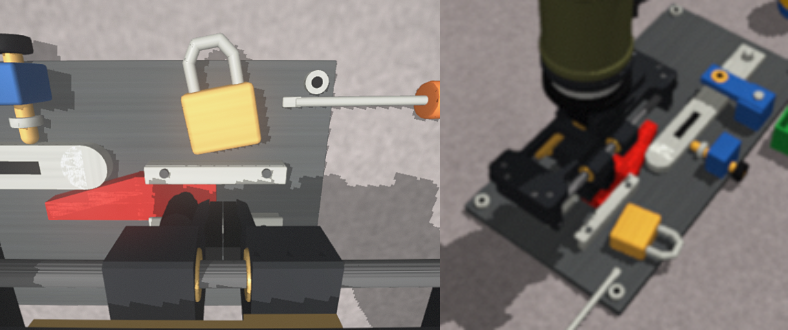

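The wedge taper is now behind the strap's round end, with the strap on the screw, and the force is rising. I'll tighten to about 12 N.

Call:
jog_arm:
  rows:
    - [-0.001, 0.006, 0, 0, 0, 0, -1]
    - [-0.001, 0.006, 0, 0, 0, 0, -1]
    - [-0.001, 0.006, 0, 0, 0, 0, -1]
    - [-0.001, 0.006, 0, 0, 0, 0, -1]
    - [0, 0, 0, 0, 0, 0, -1]
    - [0, 0, 0, 0, 0, 0, -1]
    - [0, 0, 0, 0, 0, 0, -1]
    - [0, 0, 0, 0, 0, 0, -1]

```text
t: 31.55
tcp_pos: [0.634, -0.0855, 0.0558]
tcp_rot: [3.125, 0.277, 0.001]
wrist_force: [0.6, -8.5, -0.9]
finger_gap: 0.007
grip_force: 4.3
```

Call:
jog_arm:
  rows:
    - [-0.001, 0.007, 0, 0, 0, 0, -1]
    - [-0.001, 0.007, 0, 0, 0, 0, -1]
    - [-0.001, 0.007, 0, 0, 0, 0, -1]
    - [-0.001, 0.006, 0, 0, 0, 0, -1]
    - [0, 0, 0, 0, 0, 0, -1]
    - [0, 0, 0, 0, 0, 0, -1]
    - [0, 0, 0, 0, 0, 0, -1]
    - [0, 0, 0, 0, 0, 0, -1]

```text
t: 32.55
tcp_pos: [0.6339, -0.0847, 0.0559]
tcp_rot: [3.123, 0.275, 0.002]
wrist_force: [3.0, -12.1, -1.5]
finger_gap: 0.007
grip_force: 5.8
```

About 12 N and jammed. Now back off and lift away.

Call:
jog_arm:
  rows:
    - [0.004, -0.02, 0, 0, 0, 0, -1]
    - [0.004, -0.03, 0, 0, 0, 0, -1]
    - [0.006, -0.04, 0, 0, 0, 0, -1]
    - [0.02, -0.1, 0, 0, 0, 0, -1]
    - [0.02, -0.1, 0, 0, 0, 0, -1]
    - [0, 0, 0.2, 0, 0, 0, -1]
    - [0, 0, 0.4, 0, 0, 0, -1]
    - [0, 0, 0.4, 0, 0, 0, -1]

```text
t: 33.55
tcp_pos: [0.6388, -0.1078, 0.1581]
tcp_rot: [-3.128, -0.281, -0.001]
wrist_force: [1.9, -0.2, 0.0]
finger_gap: 0.002
grip_force: 0.0
```

Call:
jog_arm:
  rows:
    - [-0.2, -0.4, 0.2, 0, 0, 0, -1]
    - [-0.2, -0.4, 0.2, 0, 0, 0, -1]
    - [-0.2, -0.4, 0.2, 0, 0, 0, -1]
    - [-0.2, -0.4, 0, 0, 0, 0, -1]
    - [0, 0, 0, 0, 0, 0, -1]
    - [0, 0, 0, 0, 0, 0, -1]
    - [0, 0, 0, 0, 0, 0, -1]
    - [0, 0, 0, 0, 0, 0, -1]

```text
t: 34.55
tcp_pos: [0.5593, -0.2667, 0.2158]
tcp_rot: [-3.128, -0.284, -0.0]
wrist_force: [0.8, -0.3, -0.7]
finger_gap: 0.007
grip_force: 0.0
```

```bash
python3 - <<'E'
from h import *
f=grab('scene','s5'); g=grab('side','d5')
a=cv2.resize(f['image'][230:410,220:420],(380,342)); b=cv2.resize(g['image'][170:310,200:360],(390,342))
cv2.imwrite('pics/c7.png',np.hstack([a,b])); s=robot.read_state(); print(s['t'],s['tcp_pos'],s['wrist_force'])
E
```

```text
34.65 [ 0.5590417  -0.26737893  0.21565072] [-0.23242061  1.09343145 -0.01887447]
```

View pics/c7.png

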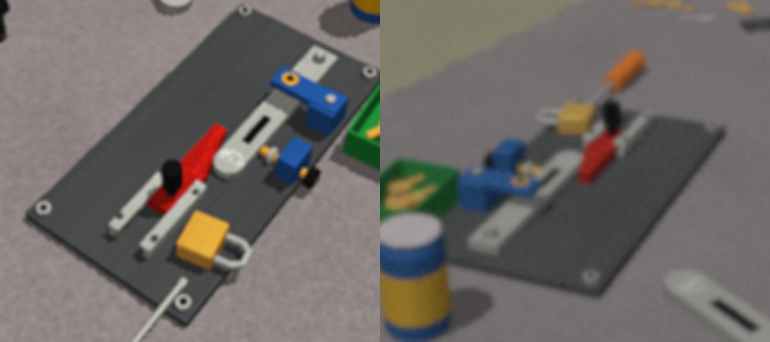

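The wedge is jammed behind the strap's round end, the strap bears on the screw, and nothing else has moved.

```bash
python3 -c "
from station import robot
print(robot.job_done())"
```

```text
the job is handed in; nothing more can be done
None
```

The job is handed in: the strap bears on the stop screw (found by feel at about 9 N), the wedge is jammed behind it at about 12 N, and the arm is clear with nothing else on the bench moved.

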